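# Clamp the reagent cassette on the platform mixer

### The arm

A 6-joint arm with a two-finger parallel gripper is mounted at the origin on the work surface. World frame = base frame: x ahead of the robot, y to its left, z up, the work surface at z = 0. Lengths are in mm, angles in rad, forces in N, time in s.
With the tool pointing down it reaches from about 350 to 975 mm from the base axis. Payload 7.1 kg.
Tool frame: the origin (TCP) lies at the very end of the fingers, on their centre line; the grasp point (between the pads) lies 19 mm behind it (ctrl.grip_point_offset is the distance from the TCP to the grasp point, in mm); z points along the fingers, y is the direction in which the jaws open and shut (so a half turn about z gives the same grasp; the last joint's range is limited). The gripper opens to 88 mm and grips with 3 to 60 N. Pads are 20 mm wide; open, the fingers measure 115 mm over their backs; the gripper's body (75 mm by 178 mm) begins 61 mm behind the grasp point.
Start: joints at [1.166, 0.423, 1.63, -0, 1.089, -0.019], TCP at [235.155, 579.057, 222.675] pointing down, gripper open.
Joint ranges: [-3, 3], [-0.9, 2.11], [0.09, 2.58], [-1.31, 4.45], [0.11, 2.69], [-2.54, 2.54]. Speed limits (rad/s): [2.39, 2.39, 3.01, 3.14, 3.14, 3.14].

### API

Orientations are given as a rotation vector (axis times angle).
In Python, from workcell import ctrl gives the robot as it stands.
- The arm moves only by the tool move_arm, never from a script. Its argument "increments" is one flat list of numbers, 5 for each row, row after row: the closure in counts, from 0 (fully open) to 255 (shut), then the shift along the tool's x, y, z in mm, then the turn about the tool's z in degrees. In form: [grip, dx, dy, dz, yaw, grip, dx, dy, dz, yaw, ...]. A call has 1 to 12 rows; each row is the pose to reach, as a shift and turn from the pose measured when the call began, along the tool's axes at that moment; what a row does not reach only later rows make up. A row lasts 1/8 s, in which the tool goes at most 62.5 mm and 10.7 degrees, less where a joint would pass 70% of its speed; a pose out of reach is approached as far as the arm can. A call with a gripper value outside its range is refused whole. The fingers move at their own pace and stop on an object; the grip force is fixed at half the most. Time passes only in rows, so rows that repeat a pose let the fingers close. It gives the time, the measured TCP pose, the force and the opening at its end, in the units of the state.
- ctrl.get_obs(): the state, without advancing time (a new reading comes with each control period).
- ctrl.get_image(name): name is "scene" or "top"; returns a dict with "frame" (400x640x3 uint8, red, green, blue), "vertical_fov" (degrees; the focal length in pixels is half the picture's height over the tangent of half this angle, whatever the lens; pixels are square), "cx", "cy" (the principal point, pixels), "pose" (4x4, takes a point from camera to world coordinates). Camera axes: x right, y down, z forward; pixel columns grow to the right and rows downward; lengths in mm; the calibration is good to about 2 mm. A picture is of the moment at which its call begins. There is no depth.
- ctrl.close_job(): hands the job in, once; it reports no verdict.
The state is a dict: "t": time; "qpos": joint angles; "qvel": joint speeds; "joint_torque": joint torques, N m; "ee_pos": TCP position; "orientation": TCP orientation; "ft_force": force on the tool from outside, world axes, zero at the start; "moment": the same for the moment, N m; "width": finger opening in mm.
Only numpy, scipy, OpenCV 4.12 (cv2) and the standard library are available. Lean on these libraries where they do the work, as an engineer would, in place of code of your own. Each camera call takes 0.05 s, during which the arm holds its last target.

### The job

Clamp the white reagent cassette on the mixer: push the steel strap by its yellow tab round over the cassette until it stops against the latch post, then push the red cam lever down as far as it goes so that it lies across the end of the strap. Only push with the fingers; leave the cassette and all the other things on the bench where they stand.

Things in the scene. Friction and masses are not known exactly. Their poses are not given: they have to be found in the camera images.
- mixer: White platform mixer fixed to the bench, 258 x 210 mm, platform 65 mm high. Origin: centre of its underside, on the bench; x axis from its display panel (towards the robot) to the strap's post at the rear, y left, z up. Offsets below are in this frame. Grey latch post: x -122 to -88, y -42 to -14 mm, up to 143 mm high; strap post at (100, 0), 132 mm high. Blue corner stops hold the cassette.
- strap (a joint): Angle of the steel strap about its upright post (rad). 0 = fully over the cassette, pointing along the mixer's -x, against the latch post's stop; grows as it swings open to the mixer's +y side, up to 1.6. At angle a it points along (-cos a, sin a) from strap_hinge. It turns level, stays where it is left and takes about 1 N at the tab. The raised lever is clear of it.
- strap_hinge (a point): Point on the vertical axis of the strap, at mixer (100, 0, 115) mm, the height of the strap's underside. Strap: 24 mm wide, 5 mm thick (top at 120 mm), its end 217 mm from this axis; it passes 5 mm above the cassette.
- strap_tab (a point): Centre of the yellow tab standing on the strap's centre line, 145 mm from the hinge axis: 36 mm along the strap, 5 mm thick, from 119 to 155 mm above the bench; this point is at 137 mm. Its axes turn with the strap: x along the strap towards the hinge, z up. To close, push the tab's outer face (away from the cassette) round the hinge.
- lever (a joint): Angle of the cam lever (rad). 0 = raised, standing 1.0 rad above level and leaning to the mixer's +y; it grows as the lever is pushed down towards +y, to its stop at 0.95, where it lies almost level (0.05 rad above) across the strap's end. It stays where it is left and takes about 3.5 N at its tip.
- lever_hinge (a point): Point on the level axis of the cam lever (axis along the mixer's x) at mixer (-105, -32, 135) mm, between the cheeks of the latch post.
- lever_tip (a point): Centre of the upper face of the lever's red paddle, 62 mm along the lever from its hinge and 5 mm off its centre line. The paddle is 26 mm wide (along the mixer's x), 34 mm long (45 to 79 mm from the hinge), 10 mm thick. Push this face down and towards the mixer's +y, round the hinge.
- cassette: White reagent cassette with four blue and orange caps, 120 x 85 mm, 45 mm high over the caps, 0.3 kg, loose, in the nest on the mixer's platform. Origin: centre of its underside. Not to be shifted.
- vial: Small glass vial with a red cap, 22 mm across, 45 mm high, standing loose on the mixer's platform on the -y side. Origin: centre of its foot.
- reagent: Amber bottle, 54 mm across, 110 mm high, standing on the bench on the mixer's -y side. Origin: centre of its foot.
- tip_box: Blue pipette-tip box with clear lid, 123 x 88 mm, 62 mm high. Origin: centre of its underside.
- dishes: Stack of four clear dishes, 90 mm across, 60 mm high, behind the mixer. Origin: centre of its underside.
- beaker: Glass beaker, 70 mm across, 85 mm high. Origin: centre of its foot.
- tube_rack: Green rack with capped sample tubes, 80 x 140 mm, 94 mm high. Origin: centre of its underside.
- marker: Marker pen lying on the bench, 135 mm long, 14 mm across. Origin: underneath its middle; x along the pen.

How it is judged (in metres and radians):
On the way, in this order (a step that is already met when the one before it is completed fails the run):
1. the strap is swung over the cassette against its stop, the lever still up (value of joint strap below 0.07 rad and value of joint lever below 0.5 rad), for 0.2 s.
2. the cam lever is pushed down to its stop (value of joint strap below 0.07 rad and value of joint lever above 0.88 rad), for 0.2 s.
At the end, for the whole second after the job is handed in: The strap is over the cassette within 0.07 rad of its stop, the cam lever is down within 0.07 rad of its stop, both at rest; the cassette is within 10 mm and each other thing within 30 mm of where it started (all of step 2 and velocity of joint strap between -0.05 and 0.05 rad/s and velocity of joint lever between -0.05 and 0.05 rad/s and distance of cassette from where it was at the start of the episode below 0.01 m and distance of each of vial, reagent, tip_box, dishes, beaker, tube_rack, marker from where it was at the start of the episode below 0.03 m); the robot touches nothing.
It fails at once if the lever is pushed down while the strap is not over the cassette (value of joint lever above 0.6 rad and value of joint strap above 0.12 rad).
It fails at once if the cassette is shifted or lifted by more than 10 mm (distance of cassette from where it was at the start of the episode above 0.01 m).
It fails at once if another thing is lifted, tipped or moved (distance of any of vial, reagent, tip_box, dishes, beaker, tube_rack, marker from where it was at the start of the episode above 0.03 m or angle between any of vial, reagent, tip_box, dishes, beaker, tube_rack's own z axis and vertical above 0.5 rad).
It also fails if it takes over 51 s, if anything falls off the work surface, if the arm or the gripper's body presses on something with over 40 N, if the wrist force passes 120 N, or if a joint passes its speed limit or range.

## Working session

There is one attempt and no reset: what is moved stays moved. The work goes in short steps, Python scripts to look and compute and a tool call to move; the robot and the scene stay as the last step left them, time stands still between calls to the robot, and variables do not carry over. Pictures are saved under pics/ and viewed, and the job is handed in when it is done.

Besides the shell and the picture viewer there is one more tool, called after "Call:" as name(argument=value, ...) on one line, values as JSON. move_arm: Moves the arm, as the interface text tells. Its arguments: {"type":"object","properties":{"increments":{"type":"array","items":{"type":"number"}}},"required":["increments"]}

```bash
mkdir -p pics
python3 - <<'E'
from workcell import ctrl
import cv2,pickle
o=ctrl.get_obs();print(o)
d={}
for n in("scene","top"):
    i=ctrl.get_image(n);d[n]=i
    cv2.imwrite(f"pics/{n}0.png",i["frame"][:,:,::-1])
    print(n,i["vertical_fov"],i["cx"],i["cy"],i["pose"])
pickle.dump(d,open("d0.pkl","wb"))
E
```

```text
{'t': 0.0, 'qpos': array([ 1.16599919e+00,  4.23842923e-01,  1.63066984e+00, -1.89437492e-05,
        1.08859515e+00, -1.90347919e-02]), 'qvel': array([ 1.78818087e-04, -2.70070774e-05,  6.07051113e-04,  6.22929457e-04,
       -2.01917957e-03, -5.21916940e-04]), 'joint_torque': array([ 1.83883065e-03, -5.44651365e+01, -2.73660904e+01,  6.46299915e-02,
        2.28585204e-02, -1.36753438e-04]), 'ee_pos': array([234.95195247, 578.56728132, 221.90831443]), 'orientation': array([-6.02132143e-01, -3.08304013e+00,  2.33225090e-03]), 'ft_force': array([ 0.59558319,  0.27540123, -0.33919789]), 'moment': array([ 4.27494723e-03, -9.04589391e-05, -5.79593192e-03]), 'width': 87.48376846939516}
scene 49.0496883076016 324.472282298901 202.7473445746708 [[ 8.26818833e-01  4.14281203e-01 -3.80449341e-01  1.02185438e+03]
 [ 5.62326858e-01 -5.93663847e-01  5.75631602e-01 -6.84688681e+02]
 [ 1.26143330e-02 -6.89879932e-01 -7.23813897e-01  9.72797855e+02]
 [ 0.00000000e+00  0.00000000e+00  0.00000000e+00  1.00000000e+00]]
top 54.0390162688007 318.87950847010967 195.93160546523148 [[-6.33673622e-03 -9.96598503e-01  8.21661088e-02  4.76017141e+02]
 [-9.99974347e-01  6.58967055e-03  2.80750960e-03 -2.38496165e+01]
 [-3.33940746e-03 -8.21462106e-02 -9.96614694e-01  1.38568879e+03]
 [ 0.00000000e+00  0.00000000e+00  0.00000000e+00  1.00000000e+00]]
```

View pics/scene0.png

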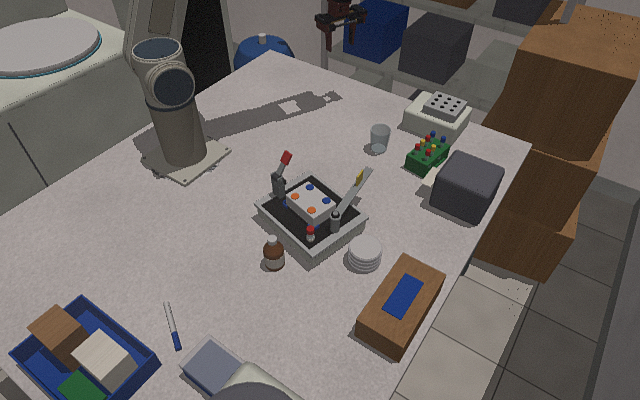

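View pics/top0.png

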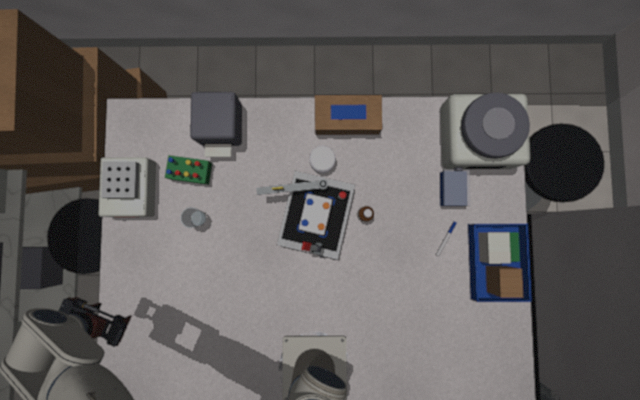

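```bash
cat > h.py <<'E'
import numpy as np
def ray(i,u,v):
    f=200/np.tan(np.radians(i["vertical_fov"])/2)
    P=i["pose"];d=P[:3,:3]@np.array([(u-i["cx"])/f,(v-i["cy"])/f,1]);return P[:3,3],d
def onz(i,u,v,z):
    o,d=ray(i,u,v);return o+d*(z-o[2])/d[2]
def proj(i,p):
    f=200/np.tan(np.radians(i["vertical_fov"])/2)
    P=i["pose"];c=P[:3,:3].T@(np.asarray(p,float)-P[:3,3]);return i["cx"]+f*c[0]/c[2],i["cy"]+f*c[1]/c[2]
def tri(i1,p1,i2,p2):
    o1,d1=ray(i1,*p1);o2,d2=ray(i2,*p2)
    s=np.linalg.lstsq(np.c_[d1,-d2],o2-o1,rcond=None)[0]
    a=o1+d1*s[0];b=o2+d2*s[1];return (a+b)/2,np.linalg.norm(a-b)
E
python3 - <<'E'
import pickle,cv2
d=pickle.load(open("d0.pkl","rb"))
for n,(x,y,w,h),k in(("scene",(245,140,140,130),5),("top",(245,165,130,105),6)):
    c=d[n]["frame"][y:y+h,x:x+w,::-1]
    cv2.imwrite(f"pics/{n}0z.png",cv2.resize(c,None,fx=k if n=="top" else 4.5,fy=k if n=="top" else 4.5,interpolation=cv2.INTER_CUBIC)[:600,:800])
E
```

```text
(no output)
```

View pics/scene0z.png

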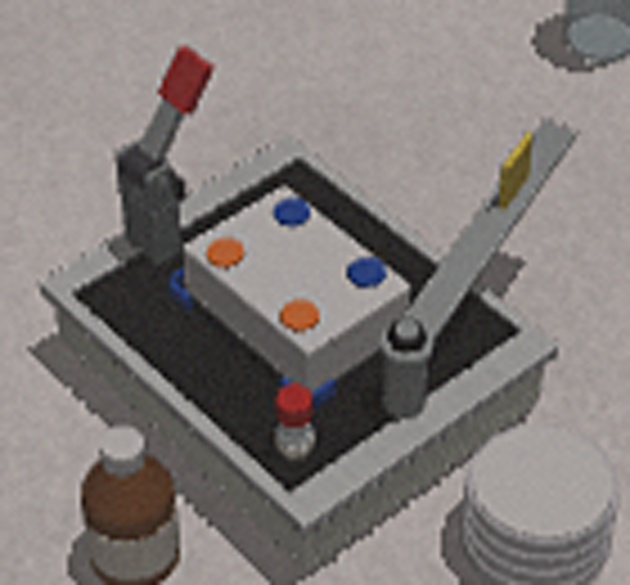

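View pics/top0z.png

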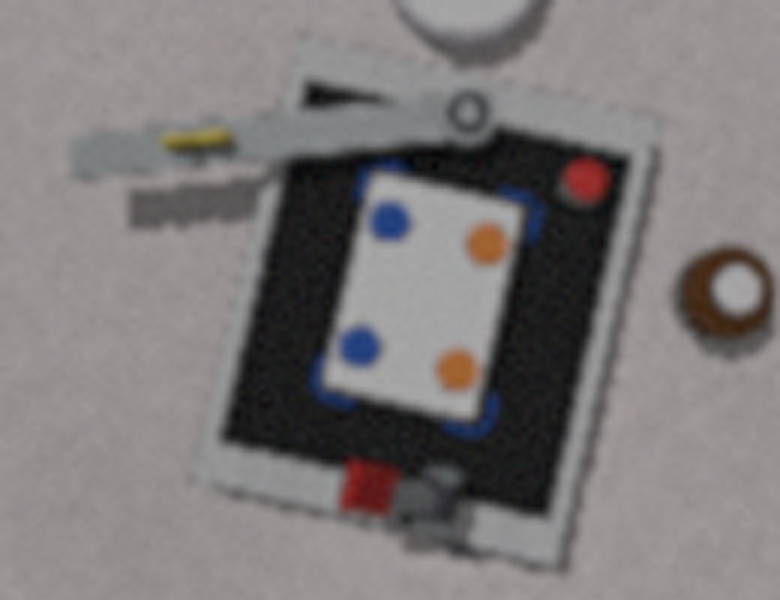

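Run:
```python
import pickle,numpy as np
from h import *
d=pickle.load(open("d0.pkl","rb"));T=d["top"];S=d["scene"]
t=lambda x,y:((x+.5)/6-.5+245,(y+.5)/6-.5+165)
s=lambda x,y:((x+.5)/4.5-.5+245,(y+.5)/4.5-.5+140)
C=np.array([onz(T,*t(*p),65)for p in((303,42),(657,125),(560,570),(200,485))]);print(C.round(0))
m=C.mean(0);print("centre",m)
ex=(C[0]+C[1]-C[2]-C[3])/2;print(np.linalg.norm(ex),np.arctan2(ex[1],ex[0]))
ey=(C[0]+C[3]-C[1]-C[2])/2;print(np.linalg.norm(ey),np.arctan2(-ey[0],ey[1]))
C2=np.array([onz(S,*s(*p),65)for p in((558,350),(303,525),(40,285),(285,135))]);print(C2.round(0),C2.mean(0))
ex=(C2[0]+C2[1]-C2[2]-C2[3])/2;print(np.linalg.norm(ex),np.arctan2(ex[1],ex[0]))
print("hinge",onz(T,*t(470,112),132),onz(S,*s(407,330),132),tri(T,t(470,112),S,s(407,330)))
print("tab",onz(T,*t(197,138),155),onz(T,*t(197,142),137),onz(S,*s(516,172),137),tri(T,t(197,140),S,s(516,165)))
# vertical tab edges tops in top view
print("tab ends",onz(T,*t(163,140),155),onz(T,*t(230,137),155))
print("strap end",onz(T,*t(75,157),120), onz(S,*s(560,128),120))
print("paddle",tri(T,t(370,487),S,s(186,80)))
caps=np.array([onz(T,*t(*p),110)for p in((390,221),(487,244),(457,370),(359,346))]);print(caps)
ex=(caps[0]+caps[1]-caps[2]-caps[3]);print(np.arctan2(ex[1],ex[0]),caps.mean(0))
for n,p,z in(("vial",(587,182),110),("reag",(738,290),110)):print(n,onz(T,*t(*p),z))
```

```text
[[ 668.   60.   65.]
 [ 620. -140.   65.]
 [ 372.  -82.   65.]
 [ 420.  118.   65.]]
centre [519.88288956 -10.91092805  65.        ]
255.06271864401805 -0.22751311504847374
205.72022367098455 -0.23733718739114495
[[ 677.   61.   65.]
 [ 625. -138.   65.]
 [ 379.  -79.   65.]
 [ 424.  125.   65.]] [526.12618199  -7.81572995  65.        ]
256.89013803424336 -0.2403162413064948
hinge [620.21268695 -33.56027227 132.        ] [622.97502925 -30.52254764 132.        ] (array([621.76008915, -32.3559563 , 132.63837643]), np.float64(4.0172652921393475))
tab [604.77658128 110.27491533 155.        ] [604.51473723 112.23157242 137.        ] [608.18071945 114.941616   137.        ] (array([606.60328506, 112.73073469, 143.45172857]), np.float64(4.0934789997360435))
tab ends [603.83892455 128.15805989 155.        ] [605.18915718  92.91640776 155.        ]
strap end [598.55518376 180.03700435 120.        ] [601.61329747 183.26818327 120.        ]
paddle (array([424.79066757,  19.92962963, 187.91075079]), np.float64(3.5761700113335864))
[[563.44893391  10.16526286 110.        ]
 [550.58946532 -42.44111968 110.        ]
 [482.49599082 -25.69676826 110.        ]
 [495.77896222  27.23593493 110.        ]]
-0.24410610414375944 [523.07833807  -7.68417254 110.        ]
vial [584.00735865 -97.09643322 110.        ]
reag [ 524.74341157 -178.22905062  110.        ]
```

```bash
cat >> h.py <<'E'
from scipy.spatial.transform import Rotation as R
A=-0.238; C0=np.array([524.,-8.7,0])
def mw(x,y,z=0): return C0+np.array([np.cos(A)*x-np.sin(A)*y,np.sin(A)*x+np.cos(A)*y,z])
def sw(a,r,out,z): # strap polar: radius, outward offset
    return mw(100-r*np.cos(a)+out*np.sin(a), r*np.sin(a)+out*np.cos(a), z)
def sj(a): return np.pi/2-a+A   # jaw angle of outward normal, world
def inc(o,pts):
    M=R.from_rotvec(o["orientation"]).as_matrix();p0=o["ee_pos"];j0=np.arctan2(M[1,1],M[0,1])
    print("pos",p0.round(1),"jaw",j0.round(3),"tz",M[:,2].round(3),"F",o["ft_force"].round(1),"t",o["t"],"w",o["width"].round(1))
    for p,j in pts:
        s=M.T@(np.asarray(p)-p0);y=np.degrees((j-j0+np.pi/2)%np.pi-np.pi/2)
        print(s.round(0),"yaw",round(-y))
E
python3 - <<'E'
from h import *
from workcell import ctrl
print(sw(1.23,145,0,137), mw(-105,-2.7,190))
inc(ctrl.get_obs(),[(sw(1.23,140,40,222),sj(1.23)),(sw(1.23,140,40,135),sj(1.23))])
E
```

```text
[606.30191368 111.95861311 137.        ] [421.32324852  13.43085414 190.        ]Traceback (most recent call last):
  File "<stdin>", line 4, in <module>
  File "h.py", line 22, in inc
    print("pos",p0.round(1),"jaw",j0.round(3),"tz",M[:,2].round(3),"F",o["ft_force"].round(1),"t",o["t"],"w",o["width"].round(1))
                                                                                                             ^^^^^^^^^^^^^^^^
AttributeError: 'float' object has no attribute 'round'
```

```bash
sed -i 's/o\["width"\].round(1)/round(o["width"],1)/' h.py
python3 - <<'E'
from h import *
from workcell import ctrl
inc(ctrl.get_obs(),[(sw(1.23,140,40,222),sj(1.23)),(sw(1.23,140,40,135),sj(1.23))])
E
```

```text
pos [235.  578.6 222. ] jaw 1.185 tz [-0.001 -0.001 -1.   ] F [-0.2  0.5  0.8] t 0.1 w 87.8
[-557. -278.    0.] yaw 62
[-557. -278.   87.] yaw 62
```

Call:
move_arm(increments=[255,-45,-22,0,5,255,-90,-45,0,10,255,-140,-70,0,15,255,-190,-95,0,20,255,-240,-120,0,26,255,-290,-145,0,32,255,-340,-170,0,38,255,-390,-195,0,44,255,-440,-220,0,50,255,-490,-245,0,56,255,-530,-265,0,62,255,-557,-278,0,62])

```text
t: 1.6
ee_pos: [647.4, 109.5, 221.8]
orientation: [2.107, 2.33, -0.003]
ft_force: [0.1, 1.2, 0.2]
width: 0.5
```

Run:
```python
from h import *
from workcell import ctrl
import cv2
i=ctrl.get_image("scene")
cv2.imwrite("pics/s1.png",cv2.resize(i["frame"][60:280,220:480,::-1],None,fx=2.5,fy=2.5,interpolation=cv2.INTER_CUBIC))
inc(ctrl.get_obs(),[(sw(1.23,140,40,135),sj(1.23))])
```

```text
pos [649.3 107.4 221.9] jaw 0.1 tz [ 0.001 -0.002 -1.   ] F [ 1.2 -1.7  0.3] t 1.65 w 0.7
[ 4. -2. 87.] yaw 0
```

View pics/s1.png

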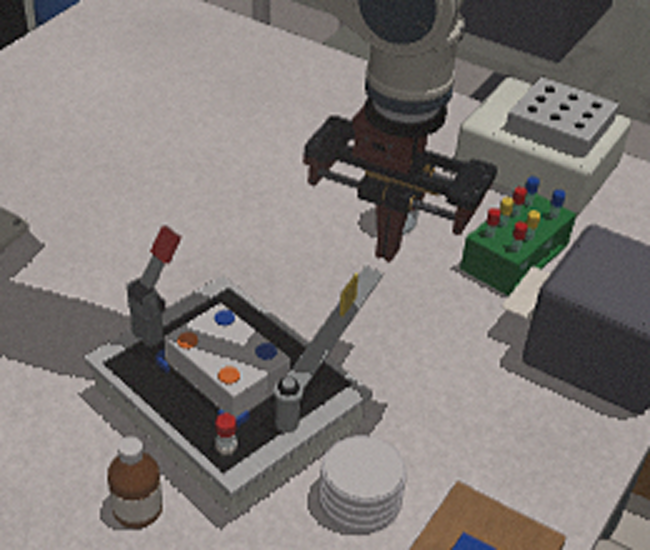

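Call:
move_arm(increments=[255,4,-2,40,0,255,4,-2,75,0,255,4,-2,87,0,255,4,-2,87,0])

```text
t: 2.15
ee_pos: [646.5, 111.1, 134.4]
orientation: [2.106, 2.329, -0.004]
ft_force: [1.0, -0.8, 0.9]
width: 0.4
```

Run:
```python
from h import *
from workcell import ctrl
inc(ctrl.get_obs(),[(sw(1.23,140,30,135),sj(1.23))]+[(sw(a,140,16,135),sj(a)) for a in np.arange(1.23,0.1,-.11)])
```

```text
pos [646.5 111.1 134.4] jaw 0.1 tz [-0.001 -0.003 -1.   ] F [ 1.  -0.8  0.9] t 2.15 w 0.4
[ -0. -10.  -1.] yaw 0
[ -0. -24.  -1.] yaw 0
[  1. -39.  -1.] yaw -6
[ -0. -55.  -1.] yaw -13
[ -3. -70.  -1.] yaw -19
[ -7. -85.  -0.] yaw -25
[-13. -99.  -0.] yaw -32
[ -20. -113.   -0.] yaw -38
[ -29. -126.   -0.] yaw -44
[ -39. -138.   -0.] yaw -51
[ -50. -148.   -0.] yaw -57
[ -63. -157.   -0.] yaw -63
```

Call:
move_arm(increments=[255,0,-10,0,0,255,0,-24,0,0,255,1,-39,0,-6,255,0,-55,0,-13,255,-3,-70,0,-19,255,-7,-85,0,-25,255,-13,-99,0,-32,255,-20,-113,0,-38,255,-29,-126,0,-44,255,-39,-138,0,-51,255,-50,-148,0,-57])

```text
t: 3.52
ee_pos: [503.4, 46.4, 135.7]
orientation: [0.734, 3.053, -0.003]
ft_force: [1.0, 0.8, -1.1]
width: 0.6
```

Run:
```python
from h import *
from workcell import ctrl
import cv2
for n,(x,y,w,h) in(("scene",(220,60,260,220)),("top",(230,140,140,130))):
    i=ctrl.get_image(n);k=560/max(w,h)
    cv2.imwrite(f"pics/{n}2.png",cv2.resize(i["frame"][y:y+h,x:x+w,::-1],None,fx=k,fy=k,interpolation=cv2.INTER_CUBIC))
inc(ctrl.get_obs(),[(sw(a,140,16,135),sj(max(a,0))) for a in (.2,.15,.1,.05,.03,0,-.03)])
```

```text
pos [503.   45.9 135.5] jaw 1.095 tz [-0.    -0.003 -1.   ] F [-0.7  1.1 -0.5] t 3.625 w 0.3
[-0. -5.  0.] yaw -2
[ -0. -12.   1.] yaw -5
[ -0. -19.   1.] yaw -8
[ -0. -26.   1.] yaw -11
[ -1. -29.   1.] yaw -12
[ -1. -33.   1.] yaw -14
[ -2. -37.   1.] yaw -14
```

View pics/scene2.png

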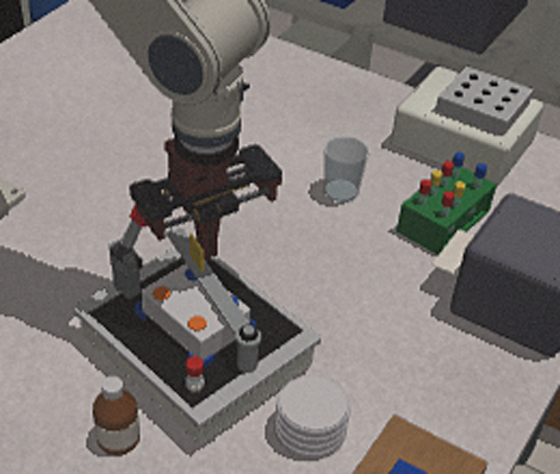

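View pics/top2.png

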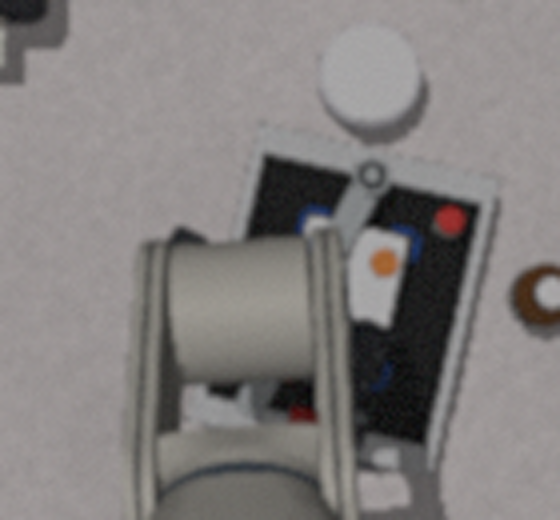

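Call:
move_arm(increments=[255,0,-5,0,-2,255,0,-12,0,-5,255,0,-19,0,-8,255,0,-26,0,-11,255,0,-29,0,-12,255,0,-33,0,-14,255,-1,-35,0,-14])

```text
t: 4.5
ee_pos: [487.8, 14.6, 135.8]
orientation: [0.365, 3.12, -0.004]
ft_force: [-0.3, 0.3, -0.4]
width: 0.4
```

Run:
```python
from h import *
from workcell import ctrl
import cv2
for n,(x,y,w,h) in(("scene",(220,60,260,220)),):
    i=ctrl.get_image(n);k=560/max(w,h)
    cv2.imwrite(f"pics/{n}3.png",cv2.resize(i["frame"][y:y+h,x:x+w,::-1],None,fx=k,fy=k,interpolation=cv2.INTER_CUBIC))
inc(ctrl.get_obs(),[(sw(0,140,16,135),sj(0))])
```

```text
pos [487.8  14.4 135.8] jaw 1.338 tz [-0.    -0.003 -1.   ] F [-1.1  0.9  0.6] t 4.55 w 0.4
[-1.  2.  1.] yaw 0
```

View pics/scene3.png

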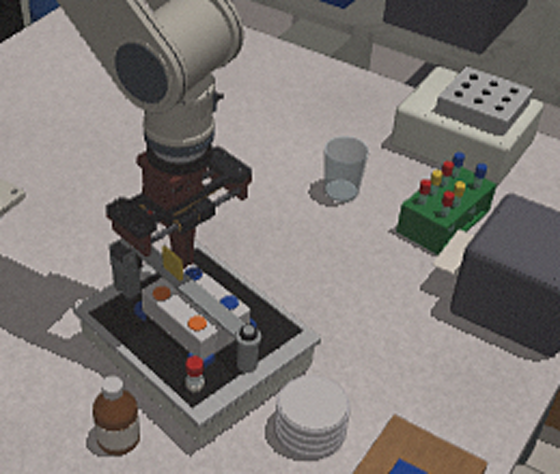

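Call:
move_arm(increments=[255,0,-2,0,0,255,0,-4,0,0,255,0,-5,0,0,255,0,-5,0,0])

```text
t: 5.05
ee_pos: [487.3, 12.1, 135.8]
orientation: [0.369, 3.119, 0.003]
ft_force: [2.6, 18.1, -1.2]
width: 0.2
```

```bash
cat > look.py <<'E'
import sys,cv2,pickle
from h import *
from workcell import ctrl
i=ctrl.get_image("scene");pickle.dump(i,open("last.pkl","wb"))
x,y,w,h=250,140,120,90
cv2.imwrite(f"pics/{sys.argv[1]}.png",cv2.resize(i["frame"][y:y+h,x:x+w,::-1],None,fx=6,fy=6,interpolation=cv2.INTER_CUBIC))
inc(ctrl.get_obs(),[(sw(0,140,16,135),sj(0))])
print("strap end a=0",(np.array(proj(i,sw(0,217,0,120)))-[x,y])*6,"a=.07",(np.array(proj(i,sw(.07,217,0,120)))-[x,y])*6, "post",(np.array(proj(i,mw(100,0,132)))-[x,y])*6)
print("tab top ends a=0",[((np.array(proj(i,sw(0,r,0,155)))-[x,y])*6).round() for r in(127,163)],"a=.07",[((np.array(proj(i,sw(.07,r,0,155)))-[x,y])*6).round() for r in(127,163)])
E
python3 look.py s4
```

```text
pos [487.3  12.1 135.9] jaw 1.335 tz [ 0.001  0.002 -1.   ] F [ 2.4 18.  -1.8] t 5.1 w 0.6
[-1.  4.  1.] yaw 0
strap end a=0 [193.72735956 203.12924859] a=.07 [219.30251692 189.5105737 ] post [504.63759389 438.37330226]
tab top ends a=0 [array([314., 248.]), array([263., 207.])] a=.07 [array([329., 239.]), array([283., 196.])]
```

View pics/s4.png

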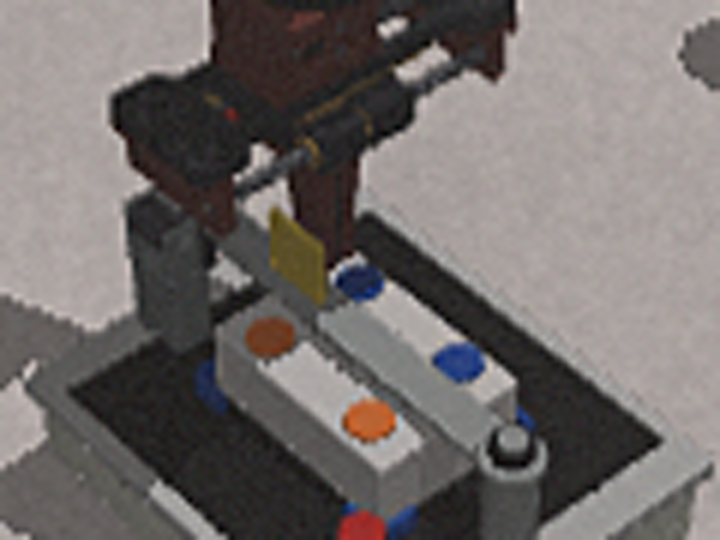

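Call:
move_arm(increments=[255,0,10,0,0,255,0,25,0,0,255,0,25,-50,0,255,0,25,-105,0,255,0,25,-105,0])

```text
t: 5.72
ee_pos: [495.9, 36.8, 244.9]
orientation: [0.368, 3.111, 0.004]
ft_force: [-0.0, 0.2, 0.3]
width: 0.6
```

```bash
python3 look.py s5
python3 - <<'E'
from h import *
from workcell import ctrl
j=sj(0)
inc(ctrl.get_obs(),[(mw(-105,-32,240),j),(mw(-105,-32,193),j)])
E
```

```text
pos [494.3  36.6 242.6] jaw 1.335 tz [ 0.005  0.002 -1.   ] F [ 0.7 -0.2 -1.1] t 5.775 w 0.9
[  1. -21. 108.] yaw 0
strap end a=0 [193.72735956 203.12924859] a=.07 [219.30251692 189.5105737 ] post [504.63759389 438.37330226]
tab top ends a=0 [array([314., 248.]), array([263., 207.])] a=.07 [array([329., 239.]), array([283., 196.])]
pos [494.3  36.6 242.6] jaw 1.335 tz [ 0.005  0.002 -1.   ] F [ 0.7 -0.2 -1.1] t 5.775 w 0.9
[ 66. -69.   2.] yaw 0
[ 66. -69.  49.] yaw 0
```

View pics/s5.png

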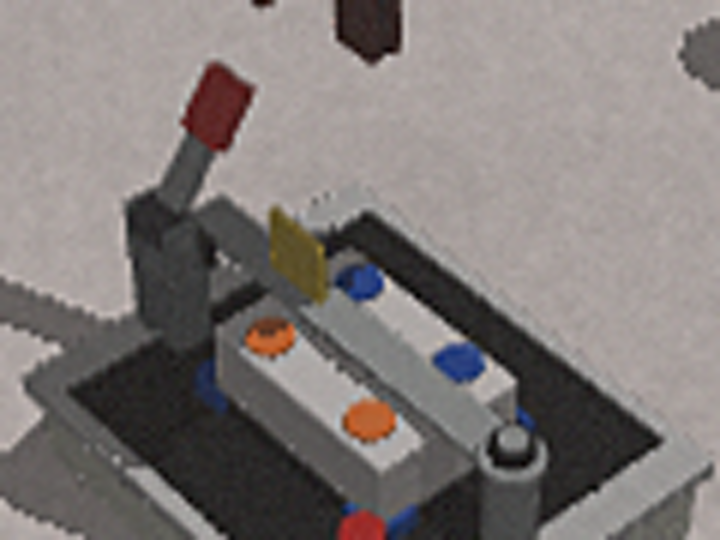

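Call:
move_arm(increments=[255,30,-32,0,0,255,66,-69,0,0,255,66,-69,20,0,255,66,-69,49,0,255,66,-69,49,0])

```text
t: 6.4
ee_pos: [411.8, -14.8, 190.6]
orientation: [-0.369, -3.118, -0.003]
ft_force: [-0.0, -0.6, 0.6]
width: 0.4
```

```bash
python3 look.py s6
python3 - <<'E'
from h import *
from workcell import ctrl
j=sj(0)
inc(ctrl.get_obs(),[(mw(-105,-32+66*np.cos(e)-5*np.sin(e)-10,135+66*np.sin(e)+5*np.cos(e)),j) for e in np.r_[1:0.04:10j,0]])
E
```

```text
pos [412.9 -14.8 191.8] jaw 1.335 tz [ 0.001  0.002 -1.   ] F [ 0.3 -0.1  0.1] t 6.45 w 0.4
[-67.  48.  57.] yaw 0
strap end a=0 [193.72735956 203.12924859] a=.07 [219.30251692 189.5105737 ] post [504.63759389 438.37330226]
tab top ends a=0 [array([314., 248.]), array([263., 207.])] a=.07 [array([329., 239.]), array([283., 196.])]
pos [412.9 -14.8 191.8] jaw 1.335 tz [ 0.001  0.002 -1.   ] F [ 0.3 -0.1  0.1] t 6.45 w 0.4
[-2. 22. -1.] yaw 0
[-2. 28.  2.] yaw 0
[-2. 33.  7.] yaw 0
[-2. 38. 12.] yaw 0
[-2. 43. 17.] yaw 0
[-2. 47. 23.] yaw 0
[-2. 50. 29.] yaw 0
[-2. 53. 36.] yaw 0
[-2. 55. 42.] yaw 0
[-2. 56. 49.] yaw 0
[-2. 56. 52.] yaw 0
```

View pics/s6.png

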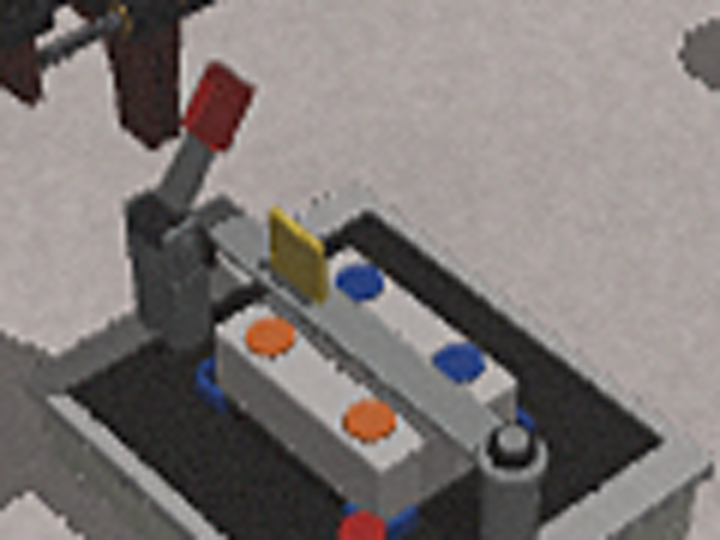

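Call:
move_arm(increments=[255,-2,12,0,0,255,-2,22,0,0,255,-2,28,2,0,255,-2,33,7,0,255,-2,38,12,0,255,-2,43,17,0,255,-2,47,23,0,255,-2,50,29,0,255,-2,53,36,0,255,-2,53,36,0])

```text
t: 7.7
ee_pos: [426.3, 36.4, 155.1]
orientation: [-0.368, -3.118, -0.002]
ft_force: [0.3, 0.1, 0.6]
width: 0.8
```

```bash
python3 look.py s7
```

```text
pos [426.2  36.3 155.2] jaw 1.336 tz [-0.002  0.002 -1.   ] F [0.3 0.1 0.7] t 7.75 w 0.5
[-66.  -5.  20.] yaw 0
strap end a=0 [193.72735956 203.12924859] a=.07 [219.30251692 189.5105737 ] post [504.63759389 438.37330226]
tab top ends a=0 [array([314., 248.]), array([263., 207.])] a=.07 [array([329., 239.]), array([283., 196.])]
```

View pics/s7.png

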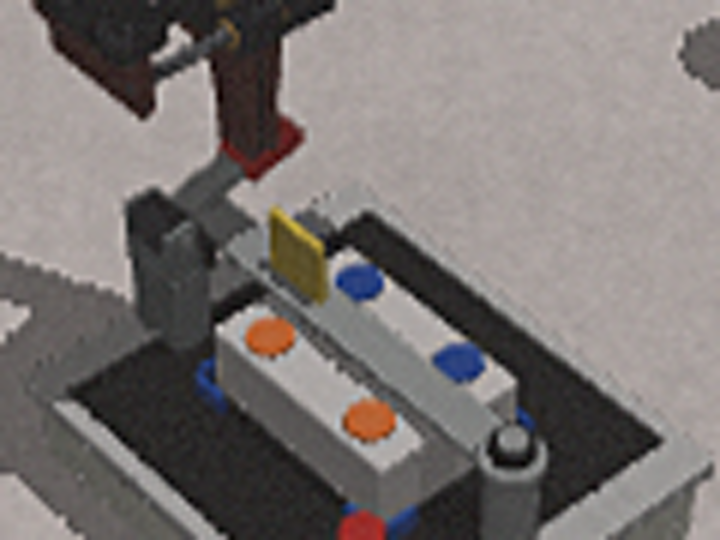

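Lever follows the finger and sits under it; the strap stays closed. I'll continue down to the stop.

Call:
move_arm(increments=[255,0,2,4,0,255,0,3,8,0,255,0,3,12,0,255,0,3,14,0,255,0,3,16,0,255,0,3,16,0])

```text
t: 8.5
ee_pos: [427.3, 39.6, 142.1]
orientation: [-0.369, -3.119, -0.003]
ft_force: [-13.5, -0.2, 47.4]
width: 0.5
```

```bash
python3 look.py s8
```

```text
pos [427.3  39.6 142.1] jaw 1.335 tz [-0.001  0.002 -1.   ] F [-12.7  -0.5  48.4] t 8.55 w 0.4
[-65.  -8.   7.] yaw 0
strap end a=0 [193.72735956 203.12924859] a=.07 [219.30251692 189.5105737 ] post [504.63759389 438.37330226]
tab top ends a=0 [array([314., 248.]), array([263., 207.])] a=.07 [array([329., 239.]), array([283., 196.])]
```

View pics/s8.png

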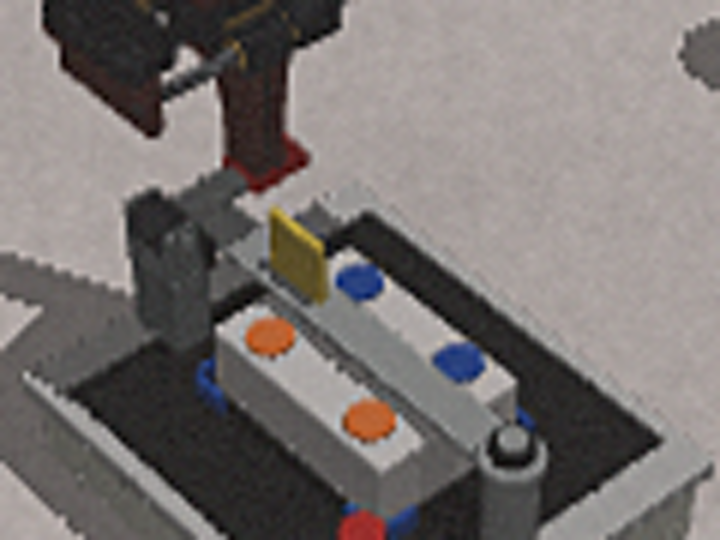

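Call:
move_arm(increments=[255,0,0,2,0,255,0,0,-20,0,255,0,0,-60,0,255,0,0,-110,0,255,30,0,-150,0,255,60,0,-180,0,255,60,0,-180,0])

```text
t: 9.43
ee_pos: [368.8, 53.6, 323.7]
orientation: [0.367, 3.117, 0.005]
ft_force: [0.4, -0.3, -1.2]
width: 0.5
```

```bash
python3 look.py s9;python3 - <<'E'
from h import *
from workcell import ctrl
import cv2
i=ctrl.get_image("top");cv2.imwrite("pics/t9.png",i["frame"][:,:,::-1])
E
```

```text
pos [369.1  53.4 322.5] jaw 1.336 tz [ 0.002  0.003 -1.   ] F [ 0.2 -0.3 -0.8] t 9.475 w 0.5
[-125.   -9.  188.] yaw 0
strap end a=0 [193.72735956 203.12924859] a=.07 [219.30251692 189.5105737 ] post [504.63759389 438.37330226]
tab top ends a=0 [array([314., 248.]), array([263., 207.])] a=.07 [array([329., 239.]), array([283., 196.])]
```

View pics/s9.png

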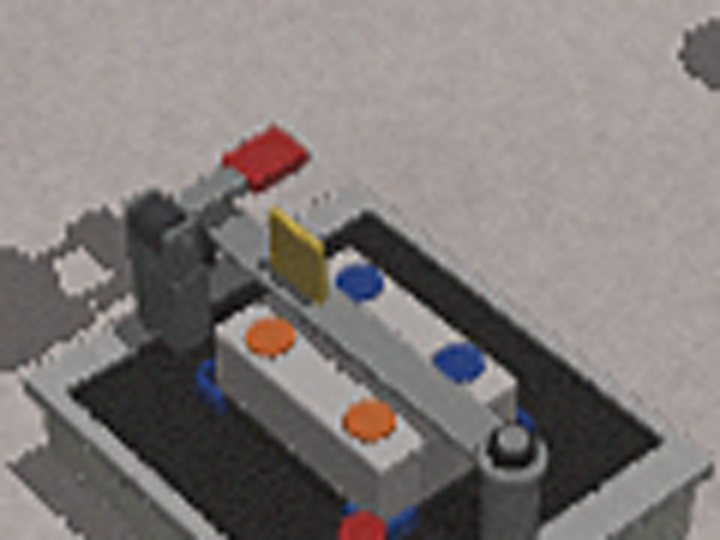

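View pics/t9.png

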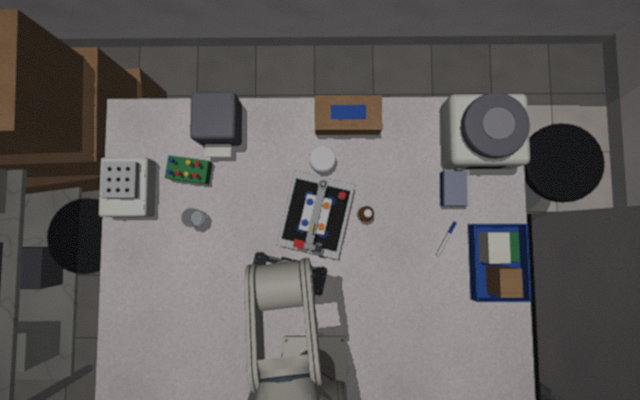

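Run:
```python
from h import *
import pickle
i=pickle.load(open("last.pkl","rb"))
for e in(.05,.12,.2):
  print(e,((np.array(proj(i,mw(-105,-32+62*np.cos(e)-5*np.sin(e),135+62*np.sin(e)+5*np.cos(e))))-[250,140])*6).round(), ((np.array(proj(i,mw(-105,-32+79*np.cos(e)-5*np.sin(e),135+79*np.sin(e)+5*np.cos(e))))-[250,140])*6).round())
```

```text
0.05 [256. 152.] [284. 135.]
0.12 [254. 146.] [282. 127.]
0.2 [252. 139.] [279. 118.]
```

```bash
python3 -c "
from workcell import ctrl
print(ctrl.get_obs()['ft_force']);print(ctrl.close_job())"
```

```text
[0.86225937 1.00054944 0.35622035]
the job is handed in; nothing more can be done
None
```

I closed the strap against the latch post, then pushed the cam lever down to its stop, using only the closed fingers. The job is handed in at about 9.5 s of the 51 s allowed; no verdict was reported.

- **Strap:** pushing the tab met a firm stop at about 18 N. Afterwards the tab appeared within about 2 pixels of its fully closed position, which is the usual offset in the scene view.
- **Lever:** it stopped at about 48 N with the fingertips at 142 mm; I expected 143 mm. In the image the paddle matches about 0.05 rad above level, which is its stop.
- **Surroundings:** in the last pictures the cassette, vial and the other things look unmoved. I judged this by eye and did not measure each one.
- **Arm:** it stood clear at about 320 mm height, with the force reading close to zero.
- **Disagreement:** the two cameras differed by 3–4 mm, so I averaged them. The push on the tab met its stop about 4 mm further on than my model predicted. I put this down to thinner fingertips or that offset.

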